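# Park the scraper and close the split mould

## Robot

A 6-joint arm with a two-finger parallel gripper is mounted at the origin on the work surface. World frame = base frame: x ahead of the robot, y to its left, z up, the work surface at z = 0. Lengths are in m, angles in rad, forces in N, time in s.
With the tool pointing down it reaches from about 0.4 to 0.825 m from the base axis. Payload 7 kg.
Tool frame: the origin (TCP) lies on the centre line of the jaws, within the pads' length; the fingertips stand 17 mm ahead of it and the grasp point (between the pads) lies 2 mm behind it; z points along the fingers, y is the line along which they close (so a half turn about z gives the same grasp; the last joint's range is limited). The gripper opens to 85 mm and grips with 20 to 120 N. Pads are 22 mm wide; open, the fingers measure 114 mm over their backs; the gripper's body (76 mm by 85 mm) begins 54 mm behind the grasp point. The pads swing forward as they close: fully open they stand 13 mm farther back than shut.
Start: joints at [-0.886, 0.359, 0.012, 0, -1.224, -0.288], TCP at [0.261, -0.623, 0.248] pointing down, gripper open.
Joint ranges: [-3.07, 3.07], [-1.43, 2.12], [-1.02, 1.25], [-3.03, 1.67], [-3.05, -0], [-3.03, 3.03]. Speed limits (rad/s): [2.39, 2.39, 3.01, 3.14, 3.14, 3.14].

## Interface

Orientations are given as a unit quaternion [w, x, y, z].
In Python, from station import robot, imaging gives the robot as it stands.
- The arm moves only by the tool servo_tool, never from a script. Its argument "moves" is a list of rows, each an object of numbers: "tx", "ty", "tz": the shift along the world's x, y, z in units of 0.75 m (1.0 is 0.75 m); "wx", "wy", "wz": the turn, a rotation vector about the world's x, y, z in units of 60 degrees (1.0 is 60 degrees); "fingers": the opening, from 0 (shut) to 1 (fully open). A call has 1 to 10 rows; each row is the pose to reach, as a shift and turn from the pose commanded when the call began; what a row does not reach only later rows make up. A row lasts 1/10 s, in which the tool goes at most 50 mm and 8.59 degrees, less where a joint would pass 70% of its speed; a pose out of reach is approached as far as the arm can. A call with a number of a shift or a turn outside -1 to 1 is refused whole. A call with a gripper value outside its range is refused whole. The fingers move at their own pace and stop on an object; the grip force is fixed at half the most. Time passes only in rows, so rows that repeat a pose let the fingers close. It gives the time, the measured TCP pose, the force, the opening and the grip force at its end, in the units of the state.
- robot.state(): the state, without advancing time (a new reading comes with each control period).
- imaging.read_camera(name): name is "side" or "top"; returns a dict with "pixels" (420x560x3 uint8, red, green, blue), "mtx" (3x3 intrinsics, pixels), "rvec" (rotation vector, rad) and "tvec" (3), from world to camera coordinates, as OpenCV has them. Camera axes: x right, y down, z forward; pixel columns grow to the right and rows downward; lengths in m; the calibration is good to about 2 mm. A picture is of the moment at which its call begins. There is no depth.
- robot.close_job(): hands the job in; it is judged then, once.
The state is a dict: "time": time; "joints": joint angles; "joint_vel": joint speeds; "joint_efforts": joint torques, N m; "tcp_pos": TCP position; "orientation": TCP orientation; "ft_force": force on the tool from outside, world axes, zero at the start; "moment": the same for the moment, N m; "finger_gap": opening from 0.0 (shut) to 1.0 (fully open); "grasp_force": force on a finger pad.
Only numpy, scipy, OpenCV 4.12 (cv2) and the standard library are available. Lean on these libraries where they do the work, as an engineer would, in place of code of your own. Each camera call takes 0.05 s, during which the arm holds its last target. There are 200 camera calls.

## Task

The scraper has been left lying on the open lower half of the aluminium block mould: slide it blade first into the slot of the grey holder, fully home, and let go of it. Then fit the loose upper half of the mould flat onto the two dowels of the lower half, either way round, press it down against the springs until the halves meet, and finish while still holding it pressed shut: do not let go at the end. Leave everything else on the bench where it is.

Things in the scene. Friction and masses are not known exactly. Their poses are not given: they have to be found in the camera images.
- mould_base: Lower mould half, fixed: aluminium block 70 (x) by 120 (y) by 30 mm high, 37 mm square pocket in its top, on a steel foot 94 by 150 by 8 mm. Two dowels, 8 mm thick, tapered tips, at y = -43 and +43 mm (x = 0), stand 18 mm above the block's top (tips at z = 48). Round each a brass sprung collar, 18 mm across, 5 mm proud of the top. Origin: centre of the underside; z up.
- base_face (a point): Centre of the flat top of the lower half (30 mm above the bench), where the halves must meet; axes as the lower half.
- collars (a joint): How far the two sprung collars (moving together) are pushed down: 0 = free, 5 mm proud; 0.005 m = level with the block's top, halves meeting. Springs push up with 5 N at 0, 9 N at 0.005, so the upper half (3 N of weight) floats 5 mm up unless pressed; 5 to 7 N of push closes it, 8 to 20 N holds it surely.
- mould_top: Loose upper mould half, flat on the bench: aluminium plate 66 (x) by 116 (y) by 20 mm, about 0.32 kg, two 10.5 mm through holes at y = -43 and +43 mm (x = 0). On it a rib to grip, 24 mm thick (x), 56 mm long (y), from z = 20 to 48 mm. The same after a half turn. Origin: centre of the underside; z up.
- scraper: Flat scraper lying on the lower half between the dowels: steel blade 68 mm long (+x from the origin), 44 wide, 3 thick; black handle 85 mm long (-x from the origin), 18 wide, 14 high. Undersides level. About 90 g, balancing 12 mm ahead of the origin. Origin: on the underside, where blade and handle meet; z up.
- scraper_grip (a point): Point inside the handle, 30 mm behind the origin (-x) and 7 mm above the underside: a good place to grip, across the handle (y).
- scraper_tip (a point): Middle of the blade's front edge, 68 mm ahead of the scraper's origin, 1.5 mm above the underside.
- holder: Grey holder, fixed, 75 (x) by 80 (y) by 36 mm high: floor at z = 22 mm, walls at the sides and far end, two lips over the slot (undersides z = 30) with a 24 mm gap between. Slot 52 mm wide, 8 high, 65 deep, mouth at x = -30 mm, end at x = +35; the blade goes in level along +x, the handle stays outside. Origin: on the bench, mid-width, 30 mm in from the mouth; z up.
- slot_end (a point): Middle of the far end of the slot, on its floor (x = 35 mm, z = 22 mm in the holder's frame); the blade's front edge comes within 10 mm of it when fully home.
- petri_dish: Bystander: covered glass dish, 92 mm across, 18 mm high; origin under its centre.
- specimen_jar: Bystander: glass jar, 48 mm across, 60 mm high; origin under its centre.
- slide_box: Bystander: white box 50 by 85 by 35 mm; origin under its centre.
- tube_rack: Bystander: white rack 50 by 130 by 40 mm with three capped tubes, 95 mm high in all; origin under its centre.
- dropper: Bystander: small amber bottle, 34 mm across, 80 mm high; origin under its centre.
- tip_box: Bystander: grey box with clear lid, 78 by 113 by 52 mm; origin under its centre.
Things that resemble listed ones, but are neither listed nor needed, are in the scene too. Leave any blue or pink look-alike of the mould_top alone. There is more than one size of the scraper; the job needs the middle-sized.

How it is judged:
By the outcome, as a careful person would: the job done as asked, in the order asked, and still so for the second after the job is handed in, while the arm keeps its last pose, push and grip.
It also fails if it takes over 66 s, if anything falls off the work surface, if the arm or the gripper's body presses on something with over 40 N, if the wrist force passes 120 N, or if a joint passes its speed limit or range.

## Working session

There is one attempt and no reset: what is moved stays moved. The work goes in short steps, Python scripts to look and compute and a tool call to move; the robot and the scene stay as the last step left them, time stands still between calls to the robot, and variables do not carry over. Pictures are saved under pics/ and viewed, at most 10 in all, crops included, and the job is handed in when it is done.

Besides the shell and the picture viewer there is one more tool, called after "Call:" as name(argument=value, ...) on one line, values as JSON. servo_tool: Moves the arm, as the interface text tells. Shifts and turns lie within -1 to 1; 1 stands for 0.75 m of shift or 60 degrees of turn. Its arguments: {"type":"object","properties":{"moves":{"type":"array","items":{"type":"object","properties":{"tx":{"type":"number"},"ty":{"type":"number"},"tz":{"type":"number"},"wx":{"type":"number"},"wy":{"type":"number"},"wz":{"type":"number"},"fingers":{"type":"number"}}}}},"required":["moves"]}

```bash
mkdir -p pics; ls
cat > h.py <<'E'
import numpy as np, cv2
from station import robot, imaging
def cam(n):
    c=imaging.read_camera(n); c['R']=cv2.Rodrigues(np.array(c['rvec'],float))[0]; c['t']=np.array(c['tvec'],float).ravel(); c['K']=np.array(c['mtx'],float); return c
def ray(c,px,z):
    p=np.atleast_2d(np.array(px,float)); d=np.c_[p,np.ones(len(p))]@np.linalg.inv(c['K']).T@c['R']
    o=-c['R'].T@c['t']; return o+d*((z-o[2])/d[:,2])[:,None]
def proj(c,X):
    return cv2.projectPoints(np.atleast_2d(np.array(X,float)),np.array(c['rvec'],float),c['t'],c['K'],None)[0].reshape(-1,2)
E
python3 - <<'E'
from h import *
for n in('top','side'):
    c=cam(n); cv2.imwrite(f'pics/{n}0.png',cv2.cvtColor(c['pixels'],cv2.COLOR_RGB2BGR)); print(n,-c['R'].T@c['t'],c['R'][2],c['K'][0,0])
print(robot.state())
E
```

```text
pics
top [0.40354849 0.00788527 1.5426827 ] [ 0.07774576 -0.00187888 -0.99697145] 540.3428848148283
side [-0.08836971  0.54631358  1.00582221] [ 0.47581261 -0.43286816 -0.76565495] 393.2914506352231
{'time': 0.1, 'joints': array([-8.85891632e-01,  3.59333526e-01,  1.11282073e-02, -3.07932457e-04,
       -1.22412970e+00, -2.88094825e-01]), 'joint_vel': array([-0.0001969 , -0.00274002,  0.00159792, -0.00072014, -0.00072965,
       -0.0013123 ]), 'joint_efforts': array([-1.75442390e-03, -5.84765983e+01,  2.94107080e+01,  6.95446417e+00,
       -3.15511425e-03,  7.08687722e-07]), 'tcp_pos': array([ 0.26067609, -0.62217127,  0.24743597]), 'orientation': array([-2.31726923e-04, -1.97054353e-01,  9.80392253e-01,  7.47767733e-04]), 'ft_force': array([-0.09339096, -0.05825105, -0.4548401 ]), 'moment': array([ 0.00229589, -0.00867107,  0.042353  ]), 'grasp_force': 0.0, 'finger_gap': 0.997397354879167}
```

View pics/top0.png

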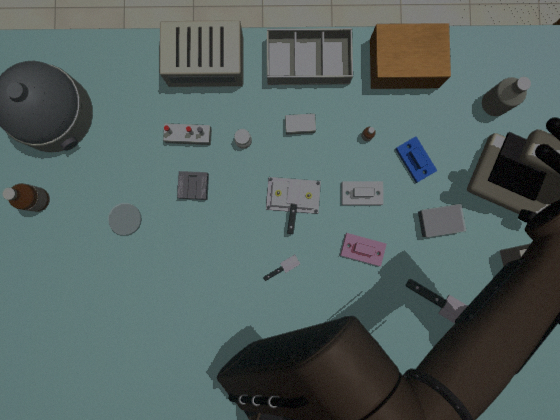

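View pics/side0.png

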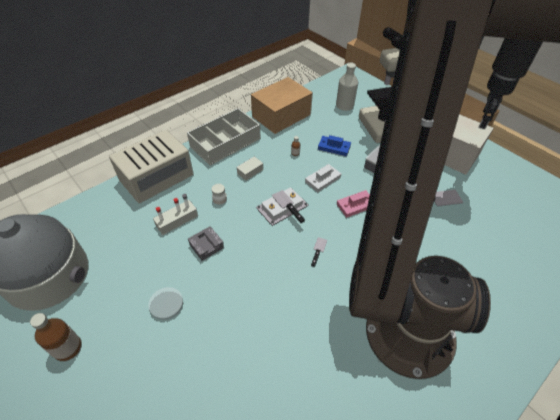

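Top view: holder at (193,186), lower half with scraper at (293,195), grey upper half at (362,193); pink, blue and the small scraper are decoys. Side view agrees.

Run:
```python
from h import *
a=cv2.imread('pics/top0.png'); 
b=cv2.resize(a[150:260,170:390],None,fx=3.6,fy=3.6,interpolation=cv2.INTER_CUBIC); cv2.imwrite('pics/c1.png',b)
a=cv2.imread('pics/side0.png')
b=cv2.resize(a[150:270,180:350],None,fx=4.6,fy=4.6,interpolation=cv2.INTER_CUBIC); cv2.imwrite('pics/c2.png',b)
```

```text
(no output)
```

View pics/c1.png

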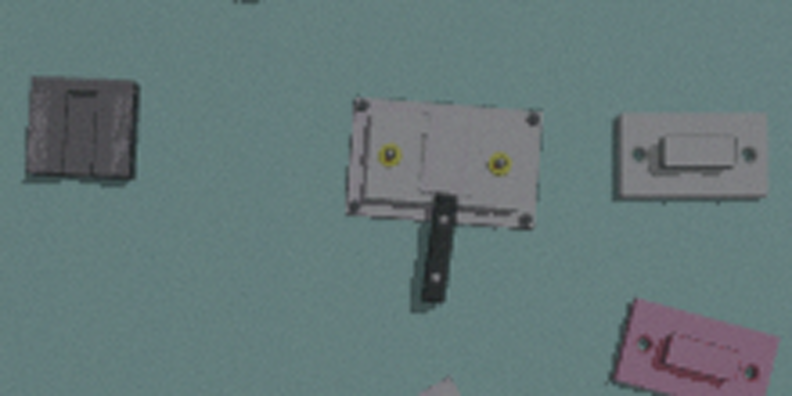

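View pics/c2.png

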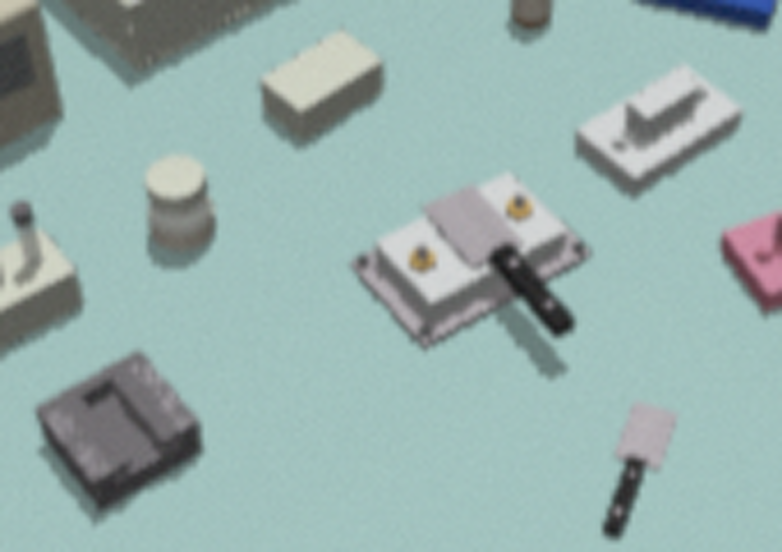

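Crop c1 shows the collars at (390,155) and (499,164), the upper half's holes at (640,153) and (750,155), the handle from (445,195) to (433,300), and the holder with its mouth facing the robot (bottom side). Now I'll measure these.

```bash
cat > meas.py <<'E'
from h import *
def blobs(m,mn=4):
    n,l,s,c=cv2.connectedComponentsWithStats(m.astype(np.uint8)); return [(s[i,4],c[i],np.argwhere(l==i)[:,::-1]) for i in range(1,n) if s[i,4]>=mn]
def avg(n,k=6):
    c=cam(n); s=c['pixels'].astype(float)
    for _ in range(k-1): s+=imaging.read_camera(n)['pixels']
    c['im']=s/k; return c
def rect(pts):
    (a,b),(w,h),t=cv2.minAreaRect(pts.astype(np.float32)); return cv2.boxPoints(((a,b),(w,h),t))
E
python3 - <<'E'
from meas import *
np.set_printoptions(precision=4,suppress=True)
for n in('top','side'):
    c=avg(n,4); np.save(f'{n}.npy',c,allow_pickle=True); im=c['im']; hsv=cv2.cvtColor(im.astype(np.uint8),cv2.COLOR_RGB2HSV); v=im.max(2); sat=im.max(2)-im.min(2)
    y=(im[...,0]-im[...,2]>45)
    for s,p,_ in blobs(y,5):
        X=ray(c,p,.035)[0]
        if .4<X[0]<.7 and abs(X[1])<.4: print(n,'yellow',s,p,X)
    dark=(v<70)
    for s,p,q in blobs(dark,60):
        X=ray(c,p,.044)[0]
        if .3<X[0]<.75 and abs(X[1])<.5: print(n,'dark',s,p,X,'\n',ray(c,rect(q),.044)[:,:2])
    if n=='top':
        for nm,(r0,r1,c0,c1) in dict(holder=(165,208,172,214),mtop=(178,210,336,388)).items():
            sub=im[r0:r1,c0:c1]; g=sub[...,1]-sub[...,0]; m=g<(12 if nm=='holder' else 15)
            b=max(blobs(m),key=lambda t:t[0]); q=b[2]+[c0,r0]; print(nm,b[0]); 
            for z in (0,.02,.036): print(z,ray(c,rect(q),z)[:,:2].tolist(), ray(c,rect(q),z)[:,:2].mean(0))
        print(im[186,172:214].round().astype(int).tolist())
        print(im[192,336:388,0].round().astype(int).tolist())
E
```

```text
top yellow 16 [278.     192.6875] [0.5577 0.0084 0.035 ]
top yellow 16 [308.5   195.125] [ 0.55  -0.077  0.035]
top dark 130 [190.2923 141.5462] [0.7035 0.2533 0.044 ] 
 [[0.7057 0.3271]
 [0.7444 0.1979]
 [0.7007 0.1849]
 [0.6622 0.3137]]
top dark 115 [366.8609 134.9043] [ 0.7176 -0.2429  0.044 ] 
 [[ 0.7176 -0.2208]
 [ 0.743  -0.2467]
 [ 0.7214 -0.2673]
 [ 0.696  -0.2414]]
top dark 64 [299.6406 132.6406] [ 0.7259 -0.0541  0.044 ] 
 [[ 0.7281 -0.0154]
 [ 0.7313 -0.0945]
 [ 0.7243 -0.0947]
 [ 0.7211 -0.0157]]
top dark 69 [405.6812 165.2464] [ 0.6306 -0.3497  0.044 ] 
 [[ 0.6774 -0.3201]
 [ 0.6798 -0.3241]
 [ 0.5842 -0.379 ]
 [ 0.5818 -0.375 ]]
top dark 90 [198.7778 192.6333] [0.5591 0.2292 0.044 ] 
 [[0.5446 0.2842]
 [0.6142 0.2061]
 [0.5746 0.1713]
 [0.5053 0.2494]]
top dark 193 [291.5078 218.6166] [ 0.4841 -0.0284  0.044 ] 
 [[ 0.4437 -0.0112]
 [ 0.527  -0.026 ]
 [ 0.5235 -0.0453]
 [ 0.4403 -0.0305]]
top dark 111 [421.4775 223.7477] [ 0.4663 -0.389   0.044 ] 
 [[ 0.5009 -0.3777]
 [ 0.5029 -0.3893]
 [ 0.4295 -0.4004]
 [ 0.4275 -0.3889]]
top dark 89 [272.9101 273.2809] [0.3338 0.0246 
[... 1811 characters left out ...]
124, 124], [98, 122, 122], [98, 124, 124], [100, 126, 125], [98, 124, 124]]
[102, 102, 101, 95, 64, 65, 93, 124, 122, 100, 66, 62, 61, 81, 89, 92, 88, 62, 86, 125, 126, 124, 124, 125, 125, 125, 125, 125, 124, 125, 125, 124, 124, 126, 126, 125, 125, 120, 99, 117, 77, 61, 58, 76, 115, 124, 122, 112, 101, 102, 101, 102]
side yellow 12 [292.0833 195.0833] [ 0.5486 -0.0707  0.035 ]
side yellow 11 [271.0909 206.0909] [0.5567 0.014  0.035 ]
side dark 100 [294.72 212.41] [ 0.4817 -0.0215  0.044 ] 
 [[ 0.5194 -0.0154]
 [ 0.5238 -0.0367]
 [ 0.4412 -0.0306]
 [ 0.4376 -0.0101]]
side dark 127 [208.6614 251.4803] [0.5344 0.2711 0.044 ] 
 [[0.5924 0.298 ]
 [0.5341 0.2238]
 [0.4886 0.2543]
 [0.5453 0.3263]]
```

Run:
```python
from meas import *
np.set_printoptions(precision=4,suppress=True)
c=np.load('top.npy',allow_pickle=True).item(); im=cv2.GaussianBlur(c['im'],(3,3),.6)
ra=im[...,1]/im[...,0]
def edge(axis,lines,a,b,z,thr=1.12,name=''):
    # along each line scan from a (outside) to b (inside); first crossing
    P=[]
    for l in lines:
        t=np.linspace(a,b,int(abs(b-a)*20)+1); x=t if axis==0 else np.full_like(t,l); y=np.full_like(t,l) if axis==0 else t
        v=cv2.remap(ra.astype(np.float32),x.astype(np.float32)[None],y.astype(np.float32)[None],cv2.INTER_LINEAR)[0]
        i=np.argmax(v<thr)
        if v[i]<thr: P.append((x[i],y[i]))
    W=ray(c,P,z)[:,:2]; k=1-axis if 0 else (0 if axis==0 else 1)
    # axis0 scan => edge runs along world x: fit y(x); axis1 => fit x(y)
    u,w=(W[:,0],W[:,1]) if axis==0 else (W[:,1],W[:,0])
    med=np.median(w); g=abs(w-med)<.008; f=np.polyfit(u[g],w[g],1); m=u.mean(); r=w[g]-np.polyval(f,u[g])
    print(name,'slope',f[0].round(4),'at',m.round(4),'val',np.polyval(f,m).round(4),'rms',r.std().round(4),g.sum())
R=range
edge(0,R(174,197,2),172,185,.036,name='holder +y top')
edge(0,R(174,197,2),214,200,.0,name='holder -y bottom')
edge(1,R(181,203,2),166,180,.036,name='holder far top')
edge(1,R(181,203,2),208,192,0,name='holder near bottom')
edge(0,R(184,203,2),336,348,0,name='mtop +y bottom')
edge(0,R(184,203,2),389,375,.02,name='mtop -y top')
edge(1,R(346,380,3),175,188,.02,name='mtop far top')
edge(1,R(346,380,3),212,198,0,name='mtop near bottom')
edge(0,R(216,230),280,294,.044,name='handle +y')
edge(0,R(216,230),302,290,.044,name='handle -y')
edge(1,R(289,293),240,228,.044,name='handle end')
# mtop holes
v=im.max(2); s=v[188:200,340:385]
for n,p,q in blobs(v[188:200,338:386]<85,3): print('hole?',n,p+[338,188],ray(c,p+[338,188],.02))
# holder gap: row profiles
print(v[176:201:3,184:202].round().astype(int))
print('handle/blade col',im[196:214:1,292].round().astype(int).tolist())
```

```text
holder +y top slope -0.0575 at 0.582 val 0.2902 rms 0.0002 12
holder -y bottom slope -0.0549 at 0.5855 val 0.2133 rms 0.0003 12
holder far top slope 0.0495 at 0.2523 val 0.6199 rms 0.0002 11
holder near bottom slope 0.0551 at 0.2579 val 0.5475 rms 0.0003 11
mtop +y bottom slope -0.0091 at 0.5587 val -0.1729 rms 0.0002 10
mtop -y top slope -0.0092 at 0.5555 val -0.2884 rms 0.0002 10
mtop far top slope 0.0096 at -0.2316 val 0.5907 rms 0.0 12
mtop near bottom slope 0.0102 at -0.2333 val 0.5247 rms 0.0001 12
handle +y slope -0.1973 at 0.4734 val -0.0229 rms 0.0007 14
handle -y slope -0.1506 at 0.4733 val -0.0317 rms 0.0013 14
handle end slope -0.1152 at -0.0252 val 0.4468 rms 0.0003 3
hole? 14 [340.8571 193.9286] [[ 0.554  -0.1695  0.02  ]]
hole? 30 [359.2667 195.4333] [[ 0.5492 -0.2216  0.02  ]]
hole? 4 [347.5 192.5] [[ 0.5579 -0.1884  0.02  ]]
hole? 5 [377.8 192.6] [[ 0.5568 -0.2743  0.02  ]]
[[ 80  78  78  75  66  65  58  56  57  57  58  58  63  75  79  80  80  80]
 [ 79  78  78  73  67  76  78  79  79  79  79  79  79  79  79  79  80  84]
 [ 79  78  78  74  70  77  78  79  79  80  78  75  70  77  79  80  81  86]
 [ 79  78  78  74  69  77  79  79  79  79  78  75  69  77  80  81  82  88]
 [ 79  79  78  75  73  78  79  79  79  79  79  76  73  78  80  79  80  83]
 [ 78  78  76  72  76  78  79  79  79  79  80  79  76  79  80  80  83  90]
 [ 79  79  74  69  77  79  79  80  79  79  79  77  76  79  80  81  83  90]
 [ 70  73  70  64  72  76  76  76  77  77  73  65  74  78  78  78  82  87]
 [ 85  86  93 108 110 109 107 101  87  83  83  82  79  78  75  74  73  72]]
handle/blade col [[125, 126, 129], [125, 126, 129], [125, 126, 129], [125, 125, 129], [125, 124, 129], [125, 125, 128], [119, 119, 123], [87, 89, 92], [53, 57, 57], [40, 44, 45], [39, 43, 44], [40, 44, 44], [41, 45, 45], [51, 54, 55], [76, 77, 79], [75, 76, 78], [52, 55, 56], [41, 44, 45]]
```

Run:
```python
from meas import *
np.set_printoptions(precision=4,suppress=True)
c=np.load('top.npy',allow_pickle=True).item(); im=c['im']
d=(im[...,1]-im[...,0]).astype(np.float32); v=im[...,1].astype(np.float32)
print(d[224,280:302].round().astype(int),v[224,280:302].round().astype(int))
up=cv2.resize(v[198:240,275:310],None,fx=8,fy=8,interpolation=cv2.INTER_LINEAR)
ud=cv2.resize(d[198:240,275:310],None,fx=8,fy=8,interpolation=cv2.INTER_LINEAR)
for nm,m in(('v',up<62),('d',(ud<9)&(up<85))):
    b=max(blobs(m),key=lambda t:t[0]); q=(b[2]+.5)/8-.5+[275,198]
    W=ray(c,q,.044)[:,:2]; 
    (a,bb),(w,h),t=cv2.minAreaRect((W*1000).astype(np.float32)); print(nm,a,bb,w,h,t)
    mu=W.mean(0); e=np.linalg.eigh(np.cov((W-mu).T))[1][:,1]; print(mu,e[1]/e[0])
print(ray(c,[292,203.3],.044))
# blade edges in top view: gradient along rows 182..200
for r in range(184,202,4): print(v[r,280:306].round().astype(int))
```

```text
[25 25 25 26 24 16 16 16  6  5  4  4  3  4 12 26 26 26 26 25 27 26] [127 125 125 124 121  81  81  77  39  44  44  42  45  47  70 126 126 125
 125 125 126 126]
v 483.6014404296875 -28.247419357299805 19.761720657348633 84.26265716552734 80.79332733154297
[ 0.484  -0.0279] -0.15960265027953305
d 498.07177734375 -38.404441833496094 91.05500793457031 85.85208129882812 24.441139221191406
[ 0.4925 -0.0288] -0.13847516709040644
[[ 0.5268 -0.0303  0.044 ]]
[126 127 126 126 126 126 126 126 125 123 125 126 126 126 127 126 126 126
 126 126 124 126 125 126 126 127]
[126 126 125 126 127 127 122 108 110 125 126 125 126 125 126 128 126 127
 126 124 124 125 125 127 127 126]
[126 126 126 127 126 126 122 104 123 125 123 127 126 126 126 125 126 125
 126 122 126 126 125 121 127 126]
[124 126 126 125 126 128 124 118 124 123 124 125 125 126 128 125 126 126
 121 124 127 128 126 126 123 100]
[126 128 126 128 126 125 120 124 122 124 126 126 123 127 126 124 126 122
 122 125 126 125 128 126 126 127]
```

Call:
servo_tool(moves=[{"tx": 0.305,"ty": 0.792,"tz": -0.13,"wz": -0.1,"fingers": 0.6},{"tx": 0.305,"ty": 0.792,"tz": -0.13,"wz": -0.2,"fingers": 0.6},{"tx": 0.305,"ty": 0.792,"tz": -0.13,"wz": -0.3,"fingers": 0.6},{"tx": 0.305,"ty": 0.792,"tz": -0.13,"wz": -0.4,"fingers": 0.6},{"tx": 0.305,"ty": 0.792,"tz": -0.13,"wz": -0.5,"fingers": 0.6},{"tx": 0.305,"ty": 0.792,"tz": -0.13,"wz": -0.5,"fingers": 0.6},{"tx": 0.305,"ty": 0.792,"tz": -0.13,"wz": -0.5,"fingers": 0.6},{"tx": 0.305,"ty": 0.792,"tz": -0.13,"wz": -0.5,"fingers": 0.6},{"tx": 0.305,"ty": 0.792,"tz": -0.13,"wz": -0.5,"fingers": 0.6},{"tx": 0.305,"ty": 0.792,"tz": -0.13,"wz": -0.5,"fingers": 0.6}])

```text
$.moves[0]: bad value
```

Call:
servo_tool(moves=[{"tx": 0.305,"ty": 0.79,"tz": -0.13,"wx": 0,"wy": 0,"wz": -0.5,"fingers": 0.6},{"tx": 0.305,"ty": 0.79,"tz": -0.13,"wx": 0,"wy": 0,"wz": -0.5,"fingers": 0.6},{"tx": 0.305,"ty": 0.79,"tz": -0.13,"wx": 0,"wy": 0,"wz": -0.5,"fingers": 0.6},{"tx": 0.305,"ty": 0.79,"tz": -0.13,"wx": 0,"wy": 0,"wz": -0.5,"fingers": 0.6},{"tx": 0.305,"ty": 0.79,"tz": -0.13,"wx": 0,"wy": 0,"wz": -0.5,"fingers": 0.6},{"tx": 0.305,"ty": 0.79,"tz": -0.13,"wx": 0,"wy": 0,"wz": -0.5,"fingers": 0.6},{"tx": 0.305,"ty": 0.79,"tz": -0.13,"wx": 0,"wy": 0,"wz": -0.5,"fingers": 0.6},{"tx": 0.305,"ty": 0.79,"tz": -0.13,"wx": 0,"wy": 0,"wz": -0.5,"fingers": 0.6},{"tx": 0.305,"ty": 0.79,"tz": -0.13,"wx": 0,"wy": 0,"wz": -0.5,"fingers": 0.6},{"tx": 0.305,"ty": 0.79,"tz": -0.13,"wx": 0,"wy": 0,"wz": -0.5,"fingers": 0.6}])

```text
time: 1.5
tcp_pos: [0.4379, -0.1635, 0.1734]
orientation: [0.001, 0.063, 0.998, 0.0]
ft_force: [1.3, -1.0, -0.0]
finger_gap: 0.602
grasp_force: 0.0
```

Call:
servo_tool(moves=[{"tx": 0.068,"ty": 0.177,"tz": -0.03,"wx": 0,"wy": 0,"wz": 0,"fingers": 0.6},{"tx": 0.068,"ty": 0.177,"tz": -0.03,"wx": 0,"wy": 0,"wz": 0,"fingers": 0.6},{"tx": 0.068,"ty": 0.177,"tz": -0.03,"wx": 0,"wy": 0,"wz": 0,"fingers": 0.6},{"tx": 0.068,"ty": 0.177,"tz": -0.08,"wx": 0,"wy": 0,"wz": 0,"fingers": 0.6},{"tx": 0.068,"ty": 0.177,"tz": -0.12,"wx": 0,"wy": 0,"wz": 0,"fingers": 0.6},{"tx": 0.068,"ty": 0.177,"tz": -0.12,"wx": 0,"wy": 0,"wz": 0,"fingers": 0.6}])

```text
time: 2.1
tcp_pos: [0.4859, -0.0328, 0.08]
orientation: [-0.003, 0.063, 0.998, -0.001]
ft_force: [-0.6, -0.4, 0.4]
finger_gap: 0.595
grasp_force: 0.0
```

Run:
```python
from h import *
s=robot.state(); print(s['tcp_pos'],s['joints'],s['time'])
o=[]
for n,(r0,r1,c0,c1) in dict(top=(150,260,240,340),side=(150,260,230,330)).items():
    c=cam(n); o.append(cv2.resize(c['pixels'][r0:r1,c0:c1,::-1],None,fx=4,fy=4,interpolation=cv2.INTER_CUBIC)); print(proj(c,s['tcp_pos']))
cv2.imwrite('pics/g1.png',np.hstack(o))
```

```text
[ 0.48589696 -0.03277707  0.07998336] [ 3.36925058e-01  2.39374272e-01 -6.05905370e-01 -9.85324554e-04
 -7.32145143e-01 -2.03350163e+00] 2.1
[[293.42632354 217.22230843]]
[[296.94786891 202.48276293]]
```

View pics/g1.png

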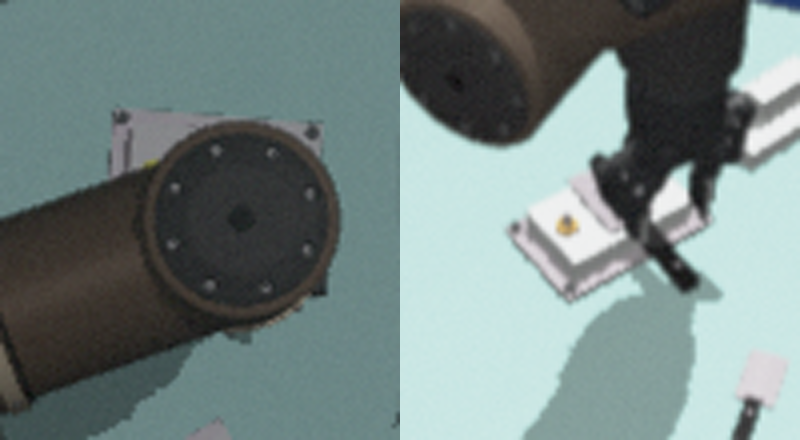

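The side view shows the open gripper straddling the handle, above it. Descend.

Call:
servo_tool(moves=[{"tx": 0.0,"ty": 0.0,"tz": -0.02,"wx": 0,"wy": 0,"wz": 0,"fingers": 0.6},{"tx": 0.0,"ty": 0,"tz": -0.04,"wx": 0,"wy": 0,"wz": 0,"fingers": 0.6},{"tx": 0.0,"ty": 0,"tz": -0.06,"wx": 0,"wy": 0,"wz": 0,"fingers": 0.6},{"tx": 0.0,"ty": 0,"tz": -0.06,"wx": 0,"wy": 0,"wz": 0,"fingers": 0.6},{"tx": 0.0,"ty": 0,"tz": -0.06,"wx": 0,"wy": 0,"wz": 0,"fingers": 0.6}])

```text
time: 2.7
tcp_pos: [0.4894, -0.0327, 0.0396]
orientation: [0.001, 0.063, 0.998, 0.0]
ft_force: [-0.6, -0.1, 0.7]
finger_gap: 0.599
grasp_force: 0.0
```

Call:
servo_tool(moves=[{"tx": 0.0,"ty": 0.005,"tz": -0.006,"wx": 0,"wy": 0,"wz": 0,"fingers": 0.6},{"tx": 0.0,"ty": 0.005,"tz": -0.006,"wx": 0,"wy": 0,"wz": 0,"fingers": 0.4},{"tx": 0.0,"ty": 0.005,"tz": -0.006,"wx": 0,"wy": 0,"wz": 0,"fingers": 0},{"tx": 0.0,"ty": 0.005,"tz": -0.006,"wx": 0,"wy": 0,"wz": 0,"fingers": 0},{"tx": 0.0,"ty": 0.005,"tz": -0.006,"wx": 0,"wy": 0,"wz": 0,"fingers": 0},{"tx": 0.0,"ty": 0.005,"tz": -0.006,"wx": 0,"wy": 0,"wz": 0,"fingers": 0},{"tx": 0.0,"ty": 0.005,"tz": -0.006,"wx": 0,"wy": 0,"wz": 0,"fingers": 0},{"tx": 0.0,"ty": 0.005,"tz": -0.006,"wx": 0,"wy": 0,"wz": 0,"fingers": 0}])

```text
time: 3.5
tcp_pos: [0.4887, -0.0287, 0.0339]
orientation: [0.0, 0.063, 0.998, 0.0]
ft_force: [-2.2, 1.5, 5.1]
finger_gap: 0.2
grasp_force: 59.1
```

Call:
servo_tool(moves=[{"tx": 0.0,"ty": 0.0,"tz": 0.03,"wx": 0,"wy": 0,"wz": 0,"fingers": 0},{"tx": 0.0,"ty": 0.0,"tz": 0.07,"wx": 0,"wy": 0,"wz": 0,"fingers": 0},{"tx": -0.01,"ty": 0.03,"tz": 0.088,"wx": 0,"wy": 0,"wz": 0,"fingers": 0},{"tx": -0.03,"ty": 0.08,"tz": 0.088,"wx": 0,"wy": 0,"wz": 0.02,"fingers": 0},{"tx": -0.05,"ty": 0.14,"tz": 0.088,"wx": 0,"wy": 0,"wz": 0.04,"fingers": 0},{"tx": -0.07,"ty": 0.2,"tz": 0.088,"wx": 0,"wy": 0,"wz": 0.068,"fingers": 0},{"tx": -0.09,"ty": 0.26,"tz": 0.088,"wx": 0,"wy": 0,"wz": 0.068,"fingers": 0},{"tx": -0.106,"ty": 0.32,"tz": 0.088,"wx": 0,"wy": 0,"wz": 0.068,"fingers": 0},{"tx": -0.106,"ty": 0.36,"tz": 0.088,"wx": 0,"wy": 0,"wz": 0.068,"fingers": 0},{"tx": -0.106,"ty": 0.387,"tz": 0.088,"wx": 0,"wy": 0,"wz": 0.068,"fingers": 0}])

```text
time: 4.5
tcp_pos: [0.4084, 0.2635, 0.0995]
orientation: [0.0, 0.027, 1.0, 0.0]
ft_force: [0.3, -0.1, -0.6]
finger_gap: 0.196
grasp_force: 58.9
```

Call:
servo_tool(moves=[{"tx": 0.0,"ty": 0.0,"tz": -0.03,"wx": 0,"wy": 0,"wz": 0,"fingers": 0},{"tx": 0.0,"ty": 0.0,"tz": -0.06,"wx": 0,"wy": 0,"wz": 0,"fingers": 0},{"tx": 0,"ty": 0,"tz": -0.08,"wx": 0,"wy": 0,"wz": 0,"fingers": 0},{"tx": 0,"ty": 0,"tz": -0.08,"wx": 0,"wy": 0,"wz": 0,"fingers": 0},{"tx": 0,"ty": 0,"tz": -0.08,"wx": 0,"wy": 0,"wz": 0,"fingers": 0},{"tx": 0,"ty": 0,"tz": -0.08,"wx": 0,"wy": 0,"wz": 0,"fingers": 0}])

```text
time: 5.1
tcp_pos: [0.4094, 0.2616, 0.0403]
orientation: [0.0, 0.028, 1.0, 0.0]
ft_force: [-0.6, 0.6, -1.6]
finger_gap: 0.202
grasp_force: 58.8
```

Run:
```python
from h import *
s=robot.state(); print(s['tcp_pos'],s['joints'],s['orientation'],s['time'])
o=[]
for n,(r0,r1,c0,c1) in dict(top=(150,260,150,250),side=(200,310,160,260)).items():
    c=cam(n); o.append(cv2.resize(c['pixels'][r0:r1,c0:c1,::-1],None,fx=4,fy=4,interpolation=cv2.INTER_CUBIC)); cv2.imwrite(f'{n}_i.png',c['pixels'][...,::-1])
cv2.imwrite('pics/g2.png',np.hstack(o))
```

```text
[0.40940232 0.26155549 0.04032848] [ 9.74473229e-01  2.97860426e-01 -6.52916867e-01  2.48640245e-04
 -6.18992287e-01 -2.60133590e+00] [3.37131830e-04 2.79283194e-02 9.99609794e-01 3.93833713e-04] 5.1
```

View pics/g2.png

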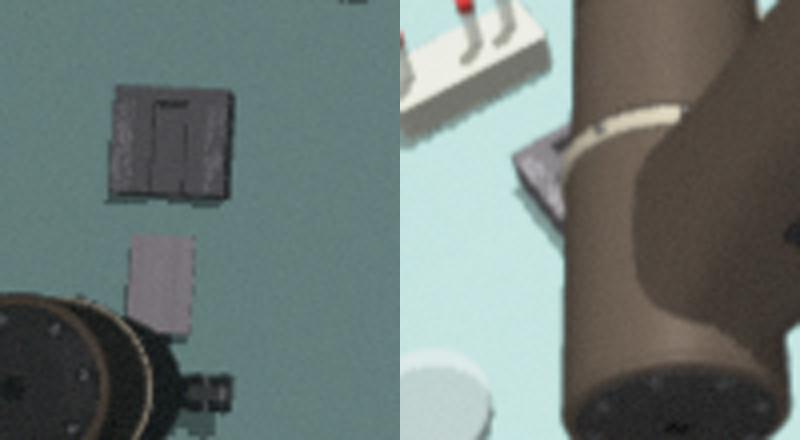

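The top crop shows the blade (tip at ~(164,237)) lined up with the gap in the holder (~(167,195)) to within a millimetre, with yaw matched. Measure the tip.

Run:
```python
from meas import *
c=cam('top'); im=c['pixels'].astype(float); ra=im[...,1]/im[...,0]
P=[]
for col in range(185,198):
    t=np.linspace(203,216,261); v=np.interp(t,np.arange(420),ra[:,col]); P.append((col,t[np.argmax(v<1.12)]))
W=ray(c,P,.039); print(np.median(W[:,0]), W[:,0].round(4))
for r in (212,218,224):
    v=ra[r]; t=np.linspace(176,191,301); a=t[np.argmax(np.interp(t,np.arange(560),v)<1.12)]; t=np.linspace(206,191,301); b=t[np.argmax(np.interp(t,np.arange(560),v)<1.12)]
    w=ray(c,[(a,r),(b,r)],.039); print(w[:,:2].round(4).tolist(), w[:,:2].mean(0).round(4))
```

```text
0.5157010908759436 [0.5169 0.5167 0.5166 0.5156 0.5158 0.5162 0.5158 0.5156 0.5157 0.5154
 0.5148 0.5152 0.5152]
[[0.5058, 0.277], [0.5054, 0.2324]] [0.5056 0.2547]
[[0.4891, 0.2778], [0.4886, 0.2329]] [0.4888 0.2553]
[[0.4723, 0.2787], [0.4719, 0.2336]] [0.4721 0.2561]<stdin>:2: RuntimeWarning: divide by zero encountered in divide
<stdin>:2: RuntimeWarning: invalid value encountered in divide
```

Call:
servo_tool(moves=[{"tx": 0.0,"ty": 0.0015,"tz": -0.008,"wx": 0,"wy": 0,"wz": -0.01,"fingers": 0},{"tx": 0.0,"ty": 0.0015,"tz": -0.016,"wx": 0,"wy": 0,"wz": -0.01,"fingers": 0},{"tx": 0.01,"ty": 0.001,"tz": -0.016,"wx": 0,"wy": 0,"wz": -0.01,"fingers": 0},{"tx": 0.02,"ty": 0.0005,"tz": -0.016,"wx": 0,"wy": 0,"wz": -0.01,"fingers": 0},{"tx": 0.03,"ty": 0,"tz": -0.016,"wx": 0,"wy": 0,"wz": -0.01,"fingers": 0},{"tx": 0.03,"ty": 0,"tz": -0.016,"wx": 0,"wy": 0,"wz": -0.01,"fingers": 0},{"tx": 0.03,"ty": 0,"tz": -0.016,"wx": 0,"wy": 0,"wz": -0.01,"fingers": 0}])

```text
time: 5.95
tcp_pos: [0.4317, 0.2612, 0.0275]
orientation: [-0.0, 0.033, 0.999, -0.0]
ft_force: [-0.6, -0.3, -1.1]
finger_gap: 0.2
grasp_force: 58.8
```

Call:
servo_tool(moves=[{"tx": 0.01,"ty": -0.0005,"tz": 0.001,"wx": 0,"wy": 0,"wz": 0,"fingers": 0},{"tx": 0.02,"ty": -0.001,"tz": 0.001,"wx": 0,"wy": 0,"wz": 0,"fingers": 0},{"tx": 0.03,"ty": -0.0015,"tz": 0.001,"wx": 0,"wy": 0,"wz": 0,"fingers": 0},{"tx": 0.04,"ty": -0.002,"tz": 0.001,"wx": 0,"wy": 0,"wz": 0,"fingers": 0},{"tx": 0.05,"ty": -0.0025,"tz": 0.001,"wx": 0,"wy": 0,"wz": 0,"fingers": 0},{"tx": 0.05,"ty": -0.0025,"tz": 0.001,"wx": 0,"wy": 0,"wz": 0,"fingers": 0}])

```text
time: 6.55
tcp_pos: [0.47, 0.2595, 0.0283]
orientation: [0.0, 0.033, 0.999, 0.0]
ft_force: [-0.5, 0.8, -1.3]
finger_gap: 0.201
grasp_force: 58.8
```

Call:
servo_tool(moves=[{"tx": 0.01,"ty": -0.0005,"tz": 0.0,"wx": 0,"wy": 0,"wz": 0,"fingers": 0},{"tx": 0.02,"ty": -0.001,"tz": 0.0,"wx": 0,"wy": 0,"wz": 0,"fingers": 0},{"tx": 0.028,"ty": -0.0015,"tz": 0.0,"wx": 0,"wy": 0,"wz": 0,"fingers": 0},{"tx": 0.034,"ty": -0.002,"tz": 0.0,"wx": 0,"wy": 0,"wz": 0,"fingers": 0},{"tx": 0.038,"ty": -0.002,"tz": 0.0,"wx": 0,"wy": 0,"wz": 0,"fingers": 0},{"tx": 0.04,"ty": -0.002,"tz": 0.0,"wx": 0,"wy": 0,"wz": 0,"fingers": 0},{"tx": 0.04,"ty": -0.002,"tz": 0.0,"wx": 0,"wy": 0,"wz": 0,"fingers": 0},{"tx": 0.04,"ty": -0.002,"tz": 0.0,"wx": 0,"wy": 0,"wz": 0,"fingers": 0}])

```text
time: 7.35
tcp_pos: [0.4987, 0.2579, 0.0283]
orientation: [-0.0, 0.033, 0.999, -0.0]
ft_force: [-1.0, 0.5, -1.1]
finger_gap: 0.199
grasp_force: 58.8
```

Call:
servo_tool(moves=[{"tx": 0.002,"ty": 0,"tz": 0.0,"wx": 0,"wy": 0,"wz": 0,"fingers": 0},{"tx": 0.004,"ty": 0,"tz": 0.0,"wx": 0,"wy": 0,"wz": 0,"fingers": 0},{"tx": 0.0055,"ty": 0,"tz": 0.0,"wx": 0,"wy": 0,"wz": 0,"fingers": 0},{"tx": 0.0055,"ty": 0,"tz": 0.0,"wx": 0,"wy": 0,"wz": 0,"fingers": 0}])

```text
time: 7.75
tcp_pos: [0.5032, 0.2581, 0.0284]
orientation: [0.0, 0.033, 0.999, 0.0]
ft_force: [-0.3, 0.8, -0.7]
finger_gap: 0.196
grasp_force: 58.8
```

Call:
servo_tool(moves=[{"tx": 0.0013,"ty": 0,"tz": 0.0,"wx": 0,"wy": 0,"wz": 0,"fingers": 0},{"tx": 0.0013,"ty": 0,"tz": 0.0,"wx": 0,"wy": 0,"wz": 0,"fingers": 0}])

```text
time: 7.95
tcp_pos: [0.504, 0.258, 0.0283]
orientation: [-0.0, 0.033, 0.999, -0.0]
ft_force: [-0.4, -0.1, -0.5]
finger_gap: 0.202
grasp_force: 58.8
```

Call:
servo_tool(moves=[{"tx": 0.0015,"ty": 0,"tz": 0.0,"wx": 0,"wy": 0,"wz": 0,"fingers": 0},{"tx": 0.0015,"ty": 0,"tz": 0.0,"wx": 0,"wy": 0,"wz": 0,"fingers": 0}])

```text
time: 8.15
tcp_pos: [0.5042, 0.2575, 0.028]
orientation: [-0.001, 0.033, 0.999, -0.0]
ft_force: [-4.3, 0.8, -0.2]
finger_gap: 0.199
grasp_force: 59.0
```

Call:
servo_tool(moves=[{"tx": 0.0015,"ty": 0,"tz": 0.0,"wx": 0,"wy": 0,"wz": 0,"fingers": 0},{"tx": 0.0015,"ty": 0,"tz": 0.0,"wx": 0,"wy": 0,"wz": 0,"fingers": 0}])

```text
time: 8.35
tcp_pos: [0.5043, 0.2572, 0.0277]
orientation: [-0.002, 0.033, 0.999, -0.001]
ft_force: [-9.4, 2.2, 1.6]
finger_gap: 0.203
grasp_force: 59.3
```

Call:
servo_tool(moves=[{"tx": -0.002,"ty": 0,"tz": 0.0,"wx": 0,"wy": 0,"wz": 0,"fingers": 0},{"tx": -0.002,"ty": 0,"tz": -0.001,"wx": 0,"wy": 0,"wz": 0,"fingers": 0},{"tx": -0.002,"ty": 0,"tz": -0.002,"wx": 0,"wy": 0,"wz": 0,"fingers": 0},{"tx": -0.002,"ty": 0,"tz": -0.002,"wx": 0,"wy": 0,"wz": 0,"fingers": 0}])

```text
time: 8.75
tcp_pos: [0.5042, 0.2577, 0.0266]
orientation: [-0.001, 0.033, 0.999, -0.0]
ft_force: [-5.1, 1.8, 0.3]
finger_gap: 0.196
grasp_force: 59.1
```

Release gently, then retreat upwards.

Call:
servo_tool(moves=[{"tx": 0,"ty": 0,"tz": 0,"wx": 0,"wy": 0,"wz": 0,"fingers": 0.5},{"tx": 0,"ty": 0,"tz": 0,"wx": 0,"wy": 0,"wz": 0,"fingers": 0.5},{"tx": 0,"ty": 0,"tz": 0,"wx": 0,"wy": 0,"wz": 0,"fingers": 0.5},{"tx": 0,"ty": 0,"tz": 0,"wx": 0,"wy": 0,"wz": 0,"fingers": 0.5},{"tx": 0,"ty": 0,"tz": 0,"wx": 0,"wy": 0,"wz": 0,"fingers": 0.5},{"tx": 0,"ty": 0,"tz": 0.02,"wx": 0,"wy": 0,"wz": 0,"fingers": 0.5},{"tx": 0,"ty": 0,"tz": 0.05,"wx": 0,"wy": 0,"wz": 0,"fingers": 0.5},{"tx": 0,"ty": 0,"tz": 0.1,"wx": 0,"wy": 0,"wz": 0,"fingers": 0.5},{"tx": 0,"ty": 0,"tz": 0.16,"wx": 0,"wy": 0,"wz": 0,"fingers": 0.5},{"tx": 0,"ty": 0,"tz": 0.18,"wx": 0,"wy": 0,"wz": 0,"fingers": 0.5}])

```text
time: 9.75
tcp_pos: [0.5066, 0.2593, 0.1667]
orientation: [0.003, 0.033, 0.999, 0.002]
ft_force: [-0.1, 0.3, -0.1]
finger_gap: 0.5
grasp_force: 0.0
```

Call:
servo_tool(moves=[{"tx": 0.07,"ty": -0.652,"tz": 0,"wx": 0,"wy": 0,"wz": 1,"fingers": 0.8},{"tx": 0.07,"ty": -0.652,"tz": 0,"wx": 0,"wy": 0,"wz": 1,"fingers": 0.8},{"tx": 0.07,"ty": -0.652,"tz": 0,"wx": 0,"wy": 0,"wz": 1,"fingers": 0.8},{"tx": 0.07,"ty": -0.652,"tz": 0,"wx": 0,"wy": 0,"wz": 1,"fingers": 0.8},{"tx": 0.07,"ty": -0.652,"tz": 0,"wx": 0,"wy": 0,"wz": 1,"fingers": 0.8},{"tx": 0.07,"ty": -0.652,"tz": 0,"wx": 0,"wy": 0,"wz": 1,"fingers": 0.8},{"tx": 0.07,"ty": -0.652,"tz": 0,"wx": 0,"wy": 0,"wz": 1,"fingers": 0.8},{"tx": 0.07,"ty": -0.652,"tz": 0,"wx": 0,"wy": 0,"wz": 1,"fingers": 0.8},{"tx": 0.07,"ty": -0.652,"tz": 0,"wx": 0,"wy": 0,"wz": 1,"fingers": 0.8},{"tx": 0.07,"ty": -0.652,"tz": 0,"wx": 0,"wy": 0,"wz": 1,"fingers": 0.8}])

```text
time: 10.75
tcp_pos: [0.5552, -0.2137, 0.162]
orientation: [0.0, -0.471, 0.882, -0.0]
ft_force: [1.8, 0.8, -0.2]
finger_gap: 0.8
grasp_force: 0.0
```

Call:
servo_tool(moves=[{"tx": 0,"ty": 0,"tz": 0,"wx": 0,"wy": 0,"wz": 0.555,"fingers": 0.8},{"tx": 0,"ty": 0,"tz": 0,"wx": 0,"wy": 0,"wz": 0.555,"fingers": 0.8},{"tx": 0,"ty": 0,"tz": 0,"wx": 0,"wy": 0,"wz": 0.555,"fingers": 0.8},{"tx": 0,"ty": 0,"tz": 0,"wx": 0,"wy": 0,"wz": 0.555,"fingers": 0.8},{"tx": 0,"ty": 0,"tz": 0,"wx": 0,"wy": 0,"wz": 0.555,"fingers": 0.8},{"tx": 0,"ty": 0,"tz": 0,"wx": 0,"wy": 0,"wz": 0.555,"fingers": 0.8},{"tx": 0,"ty": 0,"tz": 0,"wx": 0,"wy": 0,"wz": 0.555,"fingers": 0.8},{"tx": 0,"ty": 0,"tz": 0,"wx": 0,"wy": 0,"wz": 0.555,"fingers": 0.8}])

```text
time: 11.55
tcp_pos: [0.5553, -0.2116, 0.1619]
orientation: [0.0, -0.704, 0.711, -0.0]
ft_force: [0.6, -0.1, -0.3]
finger_gap: 0.801
grasp_force: 0.0
```

Run:
```python
from meas import *
np.set_printoptions(precision=4,suppress=True)
s=robot.state(); print(s['tcp_pos'],s['joints'],s['orientation'],s['time'])
c=avg('top',4); im=c['im']; np.save('top2.npy',c,allow_pickle=True)
o=cv2.resize(im[150:260,165:325,::-1],None,fx=4.8,fy=4.8,interpolation=cv2.INTER_CUBIC)
cv2.imwrite('pics/g3.png',o)
for n,p,q in blobs(im[...,0]-im[...,2]>45,5):
    X=ray(c,p,.035)[0]
    if .4<X[0]<.7 and abs(X[1])<.4: print('yellow',n,p,X)
```

```text
[ 0.5553 -0.2116  0.1619] [-0.0354  0.2967 -0.2882 -0.     -0.9859  0.0253] [ 0.     -0.7035  0.7107 -0.    ] 11.55[ WARN:0@2.415] global loadsave.cpp:1063 imwrite_ Unsupported depth image for selected encoder is fallbacked to CV_8U.
```

View pics/g3.png

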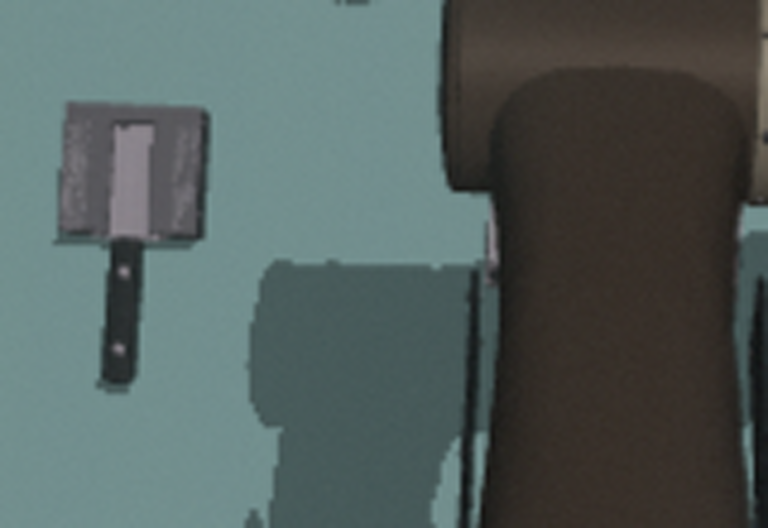

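The scraper is fully home: blade in the slot, handle from (125,238) to (118,380). Descend on the upper half's rib.

Call:
servo_tool(moves=[{"tx": 0.003,"ty": -0.0255,"tz": -0.03,"wx": 0,"wy": 0,"wz": 0,"fingers": 0.8},{"tx": 0.003,"ty": -0.0255,"tz": -0.07,"wx": 0,"wy": 0,"wz": 0,"fingers": 0.8},{"tx": 0.003,"ty": -0.0255,"tz": -0.1,"wx": 0,"wy": 0,"wz": 0,"fingers": 0.8},{"tx": 0.003,"ty": -0.0255,"tz": -0.12,"wx": 0,"wy": 0,"wz": 0,"fingers": 0.8},{"tx": 0.003,"ty": -0.0255,"tz": -0.14,"wx": 0,"wy": 0,"wz": 0,"fingers": 0.8},{"tx": 0.003,"ty": -0.0255,"tz": -0.158,"wx": 0,"wy": 0,"wz": 0,"fingers": 0.8},{"tx": 0.003,"ty": -0.0255,"tz": -0.158,"wx": 0,"wy": 0,"wz": 0,"fingers": 0.8},{"tx": 0.003,"ty": -0.0255,"tz": -0.158,"wx": 0,"wy": 0,"wz": 0,"fingers": 0.8}])

```text
time: 12.55
tcp_pos: [0.5577, -0.2309, 0.0434]
orientation: [-0.0, -0.704, 0.71, 0.0]
ft_force: [0.8, 0.2, 1.1]
finger_gap: 0.797
grasp_force: 0.0
```

Call:
servo_tool(moves=[{"tx": 0,"ty": 0,"tz": -0.004,"wx": 0,"wy": 0,"wz": 0,"fingers": 0.8},{"tx": 0,"ty": 0,"tz": -0.004,"wx": 0,"wy": 0,"wz": 0,"fingers": 0.5},{"tx": 0,"ty": 0,"tz": -0.004,"wx": 0,"wy": 0,"wz": 0,"fingers": 0.2},{"tx": 0,"ty": 0,"tz": -0.004,"wx": 0,"wy": 0,"wz": 0,"fingers": 0.0},{"tx": 0,"ty": 0,"tz": -0.004,"wx": 0,"wy": 0,"wz": 0,"fingers": 0.0},{"tx": 0,"ty": 0,"tz": -0.004,"wx": 0,"wy": 0,"wz": 0,"fingers": 0.0},{"tx": 0,"ty": 0,"tz": -0.004,"wx": 0,"wy": 0,"wz": 0,"fingers": 0.0},{"tx": 0,"ty": 0,"tz": -0.004,"wx": 0,"wy": 0,"wz": 0,"fingers": 0.0}])

```text
time: 13.35
tcp_pos: [0.5582, -0.2309, 0.0411]
orientation: [0.0, -0.704, 0.71, -0.001]
ft_force: [0.7, 1.4, 6.0]
finger_gap: 0.267
grasp_force: 60.2
```

Call:
servo_tool(moves=[{"tx": 0,"ty": 0,"tz": 0.02,"wx": 0,"wy": 0,"wz": 0,"fingers": 0.0},{"tx": 0,"ty": 0,"tz": 0.05,"wx": 0,"wy": 0,"wz": 0,"fingers": 0.0},{"tx": 0,"ty": 0,"tz": 0.08,"wx": 0,"wy": 0,"wz": 0,"fingers": 0.0},{"tx": -0.005,"ty": 0.03,"tz": 0.093,"wx": 0,"wy": 0,"wz": -0.02,"fingers": 0.0},{"tx": -0.005,"ty": 0.08,"tz": 0.093,"wx": 0,"wy": 0,"wz": -0.04,"fingers": 0.0},{"tx": -0.005,"ty": 0.13,"tz": 0.093,"wx": 0,"wy": 0,"wz": -0.077,"fingers": 0.0},{"tx": -0.005,"ty": 0.18,"tz": 0.093,"wx": 0,"wy": 0,"wz": -0.077,"fingers": 0.0},{"tx": -0.005,"ty": 0.23,"tz": 0.093,"wx": 0,"wy": 0,"wz": -0.077,"fingers": 0.0},{"tx": -0.005,"ty": 0.262,"tz": 0.093,"wx": 0,"wy": 0,"wz": -0.077,"fingers": 0.0},{"tx": -0.005,"ty": 0.262,"tz": 0.093,"wx": 0,"wy": 0,"wz": -0.077,"fingers": 0.0}])

```text
time: 14.35
tcp_pos: [0.5533, -0.0317, 0.1096]
orientation: [-0.0, -0.676, 0.737, 0.0]
ft_force: [0.8, 0.2, -2.9]
finger_gap: 0.269
grasp_force: 59.3
```

Call:
servo_tool(moves=[{"tx": 0,"ty": 0,"tz": 0,"wx": 0,"wy": 0,"wz": 0,"fingers": 0.0},{"tx": 0,"ty": 0,"tz": 0,"wx": 0,"wy": 0,"wz": 0,"fingers": 0.0},{"tx": 0,"ty": 0,"tz": 0,"wx": 0,"wy": 0,"wz": 0,"fingers": 0.0}])

```text
time: 14.65
tcp_pos: [0.5535, -0.0351, 0.1098]
orientation: [-0.0, -0.674, 0.738, 0.0]
ft_force: [-0.4, -0.3, -2.1]
finger_gap: 0.268
grasp_force: 59.3
```

Run:
```python
from meas import *
np.set_printoptions(precision=4,suppress=True)
s=robot.state(); print(s['tcp_pos'],s['orientation'],s['time'],s['ft_force'])
o=[]
for n,(r0,r1,c0,c1) in dict(top=(145,255,240,340),side=(140,250,230,330)).items():
    c=cam(n); o.append(cv2.resize(c['pixels'][r0:r1,c0:c1,::-1],None,fx=4,fy=4,interpolation=cv2.INTER_CUBIC))
cv2.imwrite('pics/g4.png',np.hstack(o))
```

```text
[ 0.5535 -0.0351  0.1098] [-0.0003 -0.6745  0.7383  0.0002] 14.65 [-0.3949 -0.3344 -2.1105]
```

View pics/g4.png

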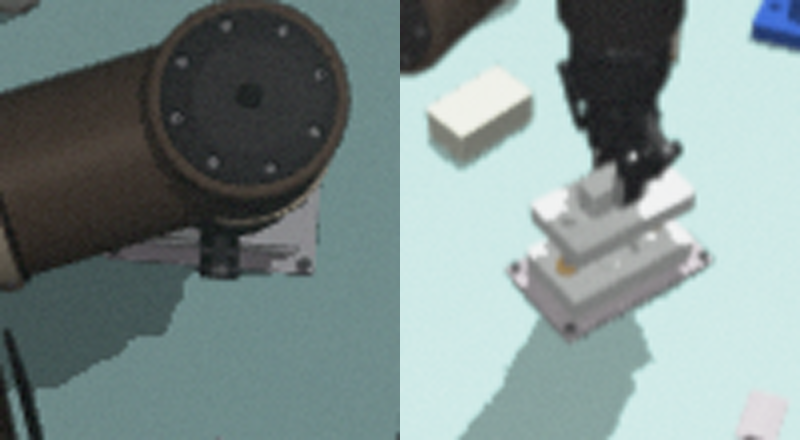

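The side view shows the upper half held level above the lower half. Correct by 1 mm and lower.

Call:
servo_tool(moves=[{"tx": 0.0015,"ty": 0.001,"tz": -0.01,"wx": 0,"wy": 0,"wz": 0,"fingers": 0.0},{"tx": 0.0015,"ty": 0.001,"tz": -0.02,"wx": 0,"wy": 0,"wz": 0,"fingers": 0.0},{"tx": 0.0015,"ty": 0.001,"tz": -0.024,"wx": 0,"wy": 0,"wz": 0,"fingers": 0.0},{"tx": 0.0015,"ty": 0.001,"tz": -0.024,"wx": 0,"wy": 0,"wz": 0,"fingers": 0.0},{"tx": 0.0015,"ty": 0.001,"tz": -0.024,"wx": 0,"wy": 0,"wz": 0,"fingers": 0.0},{"tx": 0.0015,"ty": 0.001,"tz": -0.024,"wx": 0,"wy": 0,"wz": 0,"fingers": 0.0},{"tx": 0.0015,"ty": 0.001,"tz": -0.024,"wx": 0,"wy": 0,"wz": 0,"fingers": 0.0}])

```text
time: 15.45
tcp_pos: [0.5551, -0.0335, 0.0923]
orientation: [0.0, -0.675, 0.738, -0.0]
ft_force: [0.8, -0.2, -2.2]
finger_gap: 0.27
grasp_force: 59.3
```

Call:
servo_tool(moves=[{"tx": -0.0005,"ty": -0.001,"tz": -0.002,"wx": 0,"wy": 0,"wz": 0,"fingers": 0.0},{"tx": -0.0005,"ty": -0.001,"tz": -0.004,"wx": 0,"wy": 0,"wz": 0,"fingers": 0.0},{"tx": -0.0005,"ty": -0.001,"tz": -0.0055,"wx": 0,"wy": 0,"wz": 0,"fingers": 0.0},{"tx": -0.0005,"ty": -0.001,"tz": -0.0055,"wx": 0,"wy": 0,"wz": 0,"fingers": 0.0}])

```text
time: 15.85
tcp_pos: [0.5544, -0.0343, 0.0878]
orientation: [-0.0, -0.675, 0.738, 0.0]
ft_force: [-0.0, 0.1, -2.8]
finger_gap: 0.267
grasp_force: 59.3
```

Call:
servo_tool(moves=[{"tx": 0,"ty": 0,"tz": -0.001,"wx": 0,"wy": 0,"wz": 0,"fingers": 0.0},{"tx": 0,"ty": 0,"tz": -0.002,"wx": 0,"wy": 0,"wz": 0,"fingers": 0.0},{"tx": 0,"ty": 0,"tz": -0.002,"wx": 0,"wy": 0,"wz": 0,"fingers": 0.0}])

```text
time: 16.15
tcp_pos: [0.5545, -0.0343, 0.0864]
orientation: [-0.0, -0.675, 0.738, 0.0]
ft_force: [0.2, 0.9, -3.1]
finger_gap: 0.273
grasp_force: 59.3
```

Call:
servo_tool(moves=[{"tx": 0,"ty": 0,"tz": -0.001,"wx": 0,"wy": 0,"wz": 0,"fingers": 0.0},{"tx": 0,"ty": 0,"tz": -0.002,"wx": 0,"wy": 0,"wz": 0,"fingers": 0.0},{"tx": 0,"ty": 0,"tz": -0.003,"wx": 0,"wy": 0,"wz": 0,"fingers": 0.0},{"tx": 0,"ty": 0,"tz": -0.003,"wx": 0,"wy": 0,"wz": 0,"fingers": 0.0}])

```text
time: 16.55
tcp_pos: [0.5545, -0.0343, 0.0841]
orientation: [-0.0, -0.675, 0.738, 0.0]
ft_force: [0.6, -0.2, -3.9]
finger_gap: 0.267
grasp_force: 59.3
```

Call:
servo_tool(moves=[{"tx": 0,"ty": 0,"tz": -0.001,"wx": 0,"wy": 0,"wz": 0,"fingers": 0.0},{"tx": 0,"ty": 0,"tz": -0.002,"wx": 0,"wy": 0,"wz": 0,"fingers": 0.0},{"tx": 0,"ty": 0,"tz": -0.003,"wx": 0,"wy": 0,"wz": 0,"fingers": 0.0},{"tx": 0,"ty": 0,"tz": -0.003,"wx": 0,"wy": 0,"wz": 0,"fingers": 0.0}])

```text
time: 16.95
tcp_pos: [0.5546, -0.0343, 0.0819]
orientation: [-0.0, -0.675, 0.738, -0.0]
ft_force: [-0.3, 0.7, -3.5]
finger_gap: 0.268
grasp_force: 59.4
```

Call:
servo_tool(moves=[{"tx": 0,"ty": 0,"tz": -0.002,"wx": 0,"wy": 0,"wz": 0,"fingers": 0.0},{"tx": 0,"ty": 0,"tz": -0.004,"wx": 0,"wy": 0,"wz": 0,"fingers": 0.0},{"tx": 0,"ty": 0,"tz": -0.006,"wx": 0,"wy": 0,"wz": 0,"fingers": 0.0},{"tx": 0,"ty": 0,"tz": -0.006,"wx": 0,"wy": 0,"wz": 0,"fingers": 0.0}])

```text
time: 17.35
tcp_pos: [0.5546, -0.0343, 0.0773]
orientation: [-0.0, -0.675, 0.738, 0.0]
ft_force: [0.8, 1.1, -3.1]
finger_gap: 0.271
grasp_force: 59.3
```

Call:
servo_tool(moves=[{"tx": 0,"ty": 0,"tz": -0.0015,"wx": 0,"wy": 0,"wz": 0,"fingers": 0.0},{"tx": 0,"ty": 0,"tz": -0.003,"wx": 0,"wy": 0,"wz": 0,"fingers": 0.0},{"tx": 0,"ty": 0,"tz": -0.003,"wx": 0,"wy": 0,"wz": 0,"fingers": 0.0}])

```text
time: 17.65
tcp_pos: [0.5546, -0.0343, 0.0755]
orientation: [0.0, -0.675, 0.738, -0.0]
ft_force: [-1.1, 0.7, 2.7]
finger_gap: 0.273
grasp_force: 59.9
```

Call:
servo_tool(moves=[{"tx": 0,"ty": 0,"tz": -0.0015,"wx": 0,"wy": 0,"wz": 0,"fingers": 0.0},{"tx": 0,"ty": 0,"tz": -0.003,"wx": 0,"wy": 0,"wz": 0,"fingers": 0.0},{"tx": 0,"ty": 0,"tz": -0.003,"wx": 0,"wy": 0,"wz": 0,"fingers": 0.0}])

```text
time: 17.95
tcp_pos: [0.5546, -0.0343, 0.0731]
orientation: [0.0, -0.675, 0.738, -0.0]
ft_force: [-1.3, 0.5, 4.6]
finger_gap: 0.277
grasp_force: 60.1
```

Call:
servo_tool(moves=[{"tx": 0,"ty": 0,"tz": -0.0015,"wx": 0,"wy": 0,"wz": 0,"fingers": 0.0},{"tx": 0,"ty": 0,"tz": -0.0015,"wx": 0,"wy": 0,"wz": 0,"fingers": 0.0},{"tx": 0,"ty": 0,"tz": -0.0015,"wx": 0,"wy": 0,"wz": 0,"fingers": 0.0}])

```text
time: 18.25
tcp_pos: [0.5546, -0.0343, 0.072]
orientation: [0.0, -0.675, 0.738, -0.0]
ft_force: [-2.5, 0.0, 4.4]
finger_gap: 0.271
grasp_force: 60.3
```

Call:
servo_tool(moves=[{"tx": 0,"ty": 0,"tz": -0.0015,"wx": 0,"wy": 0,"wz": 0,"fingers": 0.0},{"tx": 0,"ty": 0,"tz": -0.0015,"wx": 0,"wy": 0,"wz": 0,"fingers": 0.0},{"tx": 0,"ty": 0,"tz": -0.0015,"wx": 0,"wy": 0,"wz": 0,"fingers": 0.0}])

```text
time: 18.55
tcp_pos: [0.5546, -0.0343, 0.0711]
orientation: [0.0, -0.675, 0.738, -0.0]
ft_force: [-2.0, 0.4, 7.2]
finger_gap: 0.266
grasp_force: 60.6
```

Call:
servo_tool(moves=[{"tx": 0,"ty": 0,"tz": -0.001,"wx": 0,"wy": 0,"wz": 0,"fingers": 0.0},{"tx": 0,"ty": 0,"tz": -0.001,"wx": 0,"wy": 0,"wz": 0,"fingers": 0.0},{"tx": 0,"ty": 0,"tz": -0.001,"wx": 0,"wy": 0,"wz": 0,"fingers": 0.0}])

```text
time: 18.85
tcp_pos: [0.5546, -0.0343, 0.0711]
orientation: [0.0, -0.675, 0.738, -0.0]
ft_force: [-5.7, 0.3, 15.2]
finger_gap: 0.264
grasp_force: 61.6
```

Call:
servo_tool(moves=[{"tx": 0,"ty": 0,"tz": 0,"wx": 0,"wy": 0,"wz": 0,"fingers": 0.0},{"tx": 0,"ty": 0,"tz": 0,"wx": 0,"wy": 0,"wz": 0,"fingers": 0.0},{"tx": 0,"ty": 0,"tz": 0,"wx": 0,"wy": 0,"wz": 0,"fingers": 0.0}])

```text
time: 19.15
tcp_pos: [0.5547, -0.0343, 0.0711]
orientation: [0.0, -0.675, 0.738, -0.0]
ft_force: [-5.6, 1.9, 14.2]
finger_gap: 0.27
grasp_force: 61.6
```

The height stopped at 0.0711 m, exactly where the halves meet, with a steady 14–15 N push. Hand in.

```bash
python3 -c "
from station import robot
print(robot.state()['ft_force']); print(robot.close_job())"
```

```text
[-5.58333776  1.87027464 14.2281369 ]
the job is handed in; nothing more can be done
None
```

The scraper is fully home in the holder and released, and the upper mould half is on its dowels, still held shut with about 14 N. I handed the job in at about 19 s; no verdict came back.

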